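# Fit the slotted brass hub on its go gauge

## Robot

A 6-joint arm with a two-finger parallel gripper is mounted at the origin on the work surface. World frame = base frame: x ahead of the robot, y to its left, z up, the work surface at z = 0. Lengths are in m, angles in degrees, forces in N, time in s.
With the tool pointing down it reaches from about 0.35 to 0.875 m from the base axis. Payload 4.2 kg.
Tool frame: the origin (TCP) lies on the centre line of the jaws, within the pads' length; the fingertips stand 25 mm ahead of it and the grasp point (between the pads) lies 6 mm ahead of it (finger_overhang is the distance from the TCP to the fingertips, in m); z points along the fingers, y is the line along which they close (so a half turn about z gives the same grasp; the last joint's range is limited). The gripper opens to 87 mm and grips with 3 to 60 N. Pads are 19 mm wide; open, the fingers measure 117 mm over their backs; the gripper's body (75 mm by 190 mm) begins 51 mm behind the grasp point.
Start: joints at [-54.167, 22.042, 0.453, 0, -68.411, -14.817], TCP at [0.224, -0.583, 0.21] pointing down, gripper open.
Joint ranges: [-179.83, 179.83], [-69.29, 118.12], [-61.27, 80.66], [-181.25, 117.63], [-171.15, -9.14], [-177.46, 177.46]. Speed limits (degrees/s): [159.86, 159.86, 180, 180, 180, 180].

## Interface

Orientations are given as a 3x3 rotation matrix whose columns are the frame's x, y, z axes.
In Python, from station import sense, capture, finish_job, spot_in, tip_of, finger_overhang gives the robot as it stands. The module is installed in compiled form; this text tells all that it offers.
- The arm moves only by the tool servo_tool, never from a script. Its arguments are lists of equal length, an entry for each row: "slide": the shift along the tool's x, y, z in m, a list of three; "spin": the turn about the tool's z in degrees; "grip": the closure, from 0 (fully open) to 1 (shut). A call has exactly 5 rows; each row is the pose to reach, as a shift and turn from the pose commanded when the call began, along the tool's axes at that moment; what a row does not reach only later rows make up. A row lasts 1/12 s, in which the tool goes at most 41.7 mm and 7.16 degrees, less where a joint would pass 70% of its speed; a pose out of reach is approached as far as the arm can. A call with a gripper value outside its range is refused whole. The fingers move at their own pace and stop on an object; the grip force is fixed at half the most. Time passes only in rows, so rows that repeat a pose let the fingers close, or fill a call up. It gives the time, the measured TCP pose, the force, the opening and the grip force at its end, in the units of the state.
- sense(): the state, without advancing time (a new reading comes with each control period).
- capture(name): name is "scene" or "side" or "wrist"; returns a dict with "pixels" (480x640x3 uint8, blue, green, red), "depth" (480x640 float32, m along the optical axis (not along the pixel's ray), 0 where there is no reading), "fx", "fy", "cx", "cy" (pixels), "R" (3x3) and "t" (3): a world point X has camera coordinates R X + t; the wrist camera has in their place "hand_eye" (4x4, takes a point from camera to tool coordinates, whose origin is the TCP and whose axes are the flange's). Camera axes: x right, y down, z forward; pixel columns grow to the right and rows downward; lengths in m; the calibration is good to about 2 mm. A picture is of the moment at which its call begins: read the wrist's pose just before it.
- finish_job(): hands the job in; it is judged then, once.
Trained networks look in the newest picture that a camera, given by its name, has taken for a name from the list of things; names that differ only in an ending like _2 or _b are one class to them, and where a whole thing is asked for, a point or a joint stands for the part that bears it (a point fixed in the world has none). Each returns a list of dicts, best first, with "conf" (0 to 1); they miss things now and then, are a little off and sometimes report something else, mostly with a low value. They report only what shows in the picture. A call takes as long as a camera call.
- spot_in(thing, camera): "point" ([x, y, z] in m, in world coordinates, good to about 4 mm: the middle of the surface that is visible of it).
- tip_of(thing, camera): "point" ([x, y, z] in m, in world coordinates, good to about 4 mm: a listed point, or the origin of a listed thing).
The state is a dict: "time_s": time; "joints": joint angles; "joint_velocities": joint speeds; "effort": joint torques, N m; "tcp_pos": TCP position; "ee_rot": TCP orientation; "wrist_force": force on the tool from outside, world axes, zero at the start; "moment": the same for the moment, N m; "gripper_width": opening from 0.0 (shut) to 1.0 (fully open); "gripper_force": force on a finger pad.
Only numpy, scipy, OpenCV 4.12 (cv2) and the standard library are available. Lean on these libraries where they do the work, as an engineer would, in place of code of your own. Each camera call takes 0.05 s, during which the arm holds its last target. There are 200 camera calls.

## Task

Check the brass hub whose bore is a wide slot with two flat sides: pick it up, turn it until its bore lines up with the flat-sided post of the gauge, lower it gently over the post until it sits fully down, flat on the gauge plate, and let go. Do not drop it onto the gauge. Leave the other brass hub, with the small round bore, where it lies.

Things in the scene. Friction and masses are not known exactly. Their poses are not given: they have to be found in the camera images.
- hub: Loose round brass hub standing on the bench (height 0): 54 mm outer diameter, 30 mm high, 0.26 to 0.42 kg, can be gripped from any side. Its vertical through bore is a double-D: a 38 mm circle cut by two flats 18 mm apart, so from above it is a slot about 38 x 18 mm. Origin: centre of the underside; x along the slot, y across the flats, z up.
- plain_hub: The bystander: a loose brass hub of the same outside (54 mm diameter, 30 mm high) but with a small round bore of 21 mm diameter. Origin: centre of the underside, z up. To be left alone.
- gauge: Fixed go gauge: dark steel plate 90 x 90 x 12 mm with a bright flat-sided post at its centre, 30 mm long (x), 10 mm wide (y), rising 22 mm above the plate; rounded top. The bore has 4 mm play all round; the hub fits either way round, within about 15 degrees. Origin: centre of the plate's underside, on the bench; z up. Another gauge, with a round 17 mm pin, is not to be used.

How it is judged (in metres and radians):
At the end, for the whole second after the job is handed in: The slotted hub sits on the gauge, upright (within 6 degrees) and at rest, its centre within 10 mm of the post, its slot along the post (within 20 degrees) and its underside within 4 mm of the plate's top (horizontal distance between hub and gauge below 0.01 m and angle between the x axis of hub and the x axis of gauge, either way round below 0.35 rad and z of hub in the frame of gauge below 0.016 m and angle between hub's own z axis and vertical below 0.1 rad and linear speed of hub below 0.02 m/s); the robot touches nothing.
It fails at once if the hub with the round bore is moved more than 30 mm (distance of plain_hub from where it was at the start of the episode above 0.03 m).
It fails at once if the hub is dropped or slammed onto the gauge (faster than 0.8 m/s close above its plate) (horizontal distance between hub and gauge below 0.03 m and z of hub in the frame of gauge below 0.05 m and linear speed of hub above 0.8 m/s).
It also fails if it takes over 32 s, if anything falls off the work surface, if the arm or the gripper's body presses on something with over 40 N, if the wrist force passes 120 N, or if a joint passes its speed limit or range.

## Working session

There is one attempt and no reset: what is moved stays moved. The work goes in short steps, Python scripts to look and compute and a tool call to move; the robot and the scene stay as the last step left them, time stands still between calls to the robot, and variables do not carry over. Pictures are saved under pics/ and viewed, at most 10 in all, crops included, and the job is handed in when it is done.

Besides the shell and the picture viewer there is one more tool, called as a command line: name --pt "numbers of a row" for each row, then --argument value for the rest. servo_tool: Moves the arm, as the interface text tells. Its arguments: {"type":"object","properties":{"slide":{"type":"array"},"spin":{"type":"array"},"grip":{"type":"array"}},"required":["slide","spin","grip"]}

```bash
mkdir -p pics; cat > h.py <<'E'
import numpy as np, cv2
from station import *
def world(c,u,v,z=None):
    u=np.asarray(u,float);v=np.asarray(v,float)
    d=c["depth"][v.astype(int),u.astype(int)]
    p=np.stack([(u-c["cx"])/c["fx"]*d,(v-c["cy"])/c["fy"]*d,d],-1)
    return (p-c["t"])@c["R"]
E
python3 - <<'E'
from h import *
s=sense();print({k:np.round(s[k],3).tolist() for k in("time_s","tcp_pos","ee_rot","gripper_width")},finger_overhang)
ims=[]
for n in("scene","side"):
    c=capture(n);cv2.imwrite(f"pics/{n}0.png",c["pixels"])
    for t in("hub","plain_hub","gauge"):
        for f in(spot_in,tip_of):
            print(n,t,f.__name__,[(np.round(r["point"],3).tolist(),round(r["conf"],2)) for r in f(t,n)])
E
```

```text
{'time_s': 0.0, 'tcp_pos': [0.224, -0.583, 0.209], 'ee_rot': [[-0.934, -0.358, -0.001], [-0.358, 0.934, 0.002], [0.0, 0.002, -1.0]], 'gripper_width': 1.0} 0.025
scene hub call [([0.592, -0.239, 0.025], 0.88)]
scene hub call [([0.588, -0.247, -0.002], 0.71)]
scene plain_hub call [([0.469, -0.086, 0.028], 0.73)]
scene plain_hub call [([0.459, -0.092, 0.002], 0.62)]
scene gauge call [([0.522, 0.23, 0.013], 0.66)]
scene gauge call [([0.516, 0.226, 0.001], 0.91)]
side hub call [([0.593, -0.234, 0.028], 0.7)]
side hub call [([0.595, -0.249, -0.002], 0.58)]
side plain_hub call [([0.458, -0.08, 0.028], 0.71)]
side plain_hub call [([0.458, -0.091, 0.001], 0.59)]
side gauge call [([0.513, 0.228, 0.013], 0.58)]
side gauge call [([0.511, 0.224, -0.002], 0.9)]
```

View pics/scene0.png

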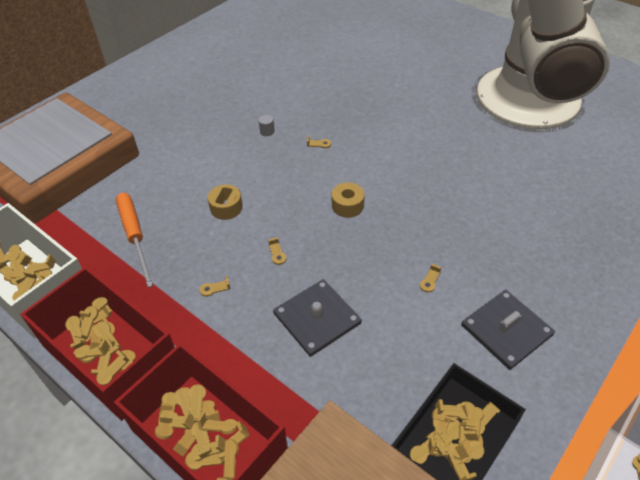

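View pics/side0.png

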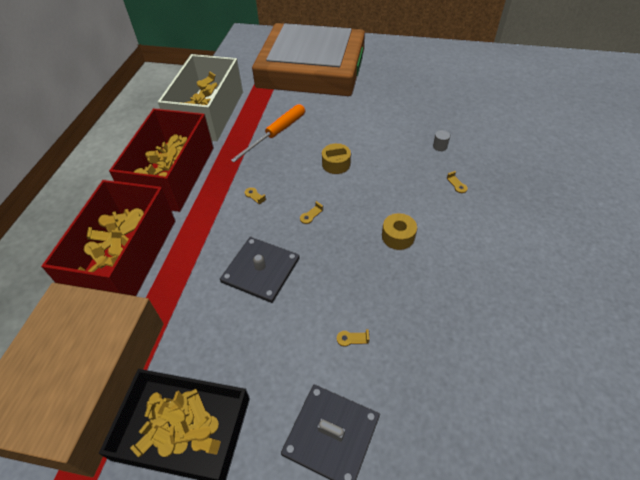

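The scene view shows the slotted hub at about (225,200), the round-bore hub at (348,198), the flat-post gauge at (510,325) and the round-pin gauge at (317,315). In the side view the slotted hub is at (337,157) and the flat-post gauge at (332,432).

```bash
cat > m.py <<'E'
from h import *
from scipy.optimize import least_squares
V,U=np.mgrid[0:480,0:640]
def ang(P):
    w,v=np.linalg.eigh(np.cov(P.T));return np.degrees(np.arctan2(v[1,1],v[0,1]))%180,np.sqrt(w)
def meas(c,hub,gauge):
    X=world(c,U,V);ok=c["depth"]>0;g=c["pixels"]
    def near(p,r): return ok&(np.hypot(X[...,0]-p[0],X[...,1]-p[1])<r)
    if hub is not None:
        m=near(hub,.045)&(abs(X[...,2]-.03)<.004);P=X[m][:,:2]
        h=cv2.convexHull(P.astype(np.float32))[:,0]
        q=least_squares(lambda q:np.hypot(*(h-q[:2]).T)-q[2],[*P.mean(0),.027]).x
        b=ok&(np.hypot(X[...,0]-q[0],X[...,1]-q[1])<.06)
        # slot: pixels whose ray meets z=.03 plane inside the rim but which are not top
        d=np.stack([(U-c["cx"])/c["fx"],(V-c["cy"])/c["fy"],np.ones_like(U,float)],-1)@c["R"];o=-c["R"].T@c["t"]
        Y=o+d*((.03-o[2])/d[...,2])[...,None]
        s=(np.hypot(Y[...,0]-q[0],Y[...,1]-q[1])<.0225)&~(abs(X[...,2]-.03)<.004)
        S=Y[s][:,:2];print("hub",q.round(4),"zmed",np.median(X[m][:,2]).round(4),"slot",S.mean(0).round(4),*ang(S),cv2.minAreaRect(S.astype(np.float32)),len(S))
    if gauge is not None:
        m=near(gauge,.035)&(X[...,2]>.022)&(X[...,2]<.045)
        P=X[m];print("post",P.mean(0).round(4),*ang(P[:,:2]),P[:,2].max().round(4),len(P),"rect",cv2.minAreaRect(P[:,:2].astype(np.float32)))
        m=near(gauge,.075)&(abs(X[...,2]-.012)<.004);P=X[m][:,:2]
        print("plate",cv2.minAreaRect(P.astype(np.float32)),np.median(X[m][:,2]))
E
python3 - <<'E'
from m import *
for n in("scene","side"): print(n);meas(capture(n),(.592,-.245),(.514,.226))
E
```

```text
scene
hub [ 0.5876 -0.2447  0.0268] zmed 0.0294 slot [ 0.5887 -0.2438] 25.32997811685462 [0.00486844 0.0100763 ] ((0.5893968939781189, -0.24596932530403137), (0.034171029925346375, 0.02556559443473816), 38.506141662597656) 152
post [0.5146 0.2272 0.0306] 162.8707757983557 [0.00286754 0.00903585] 0.0362 188 rect ((0.5119985342025757, 0.22671246528625488), (0.010053044185042381, 0.03043168969452381), 75.52277374267578)
plate ((0.5116127729415894, 0.22648100554943085), (0.09053121507167816, 0.09253604710102081), 76.01941680908203) 0.011873313463161943
side
hub [ 0.5863 -0.2476  0.027 ] zmed 0.0306 slot [ 0.5863 -0.2463] 21.64785784711907 [0.0040384  0.01041804] ((0.5846356153488159, -0.24368157982826233), (0.03550612926483154, 0.022163057699799538), 31.781204223632812) 89
post [0.5098 0.2253 0.0321] 167.25844975331768 [0.00296821 0.0087564 ] 0.0373 290 rect ((0.5101461410522461, 0.22382459044456482), (0.010688086971640587, 0.029978472739458084), 75.00990295410156)
plate ((0.5101632475852966, 0.22379730641841888), (0.09055373072624207, 0.09013833105564117), 76.35127258300781) 0.012900043758589526
```

servo_tool --pt "-0.015 0.006 0" --pt "-0.045 0.018 0" --pt "-0.08 0.032 0" --pt "-0.115 0.046 0" --pt "-0.15 0.06 0" --spin '[0,0,0,0,0]' --grip '[0,0,0,0,0]'

```text
time_s: 1.22
tcp_pos: [0.3435, -0.4725, 0.2098]
ee_rot: [[-0.934, -0.358, 0.0], [-0.358, 0.934, -0.0], [-0.0, -0.0, -1.0]]
wrist_force: [0.7, -0.4, -0.0]
gripper_width: 1.001
gripper_force: 0.0
```

servo_tool --pt "-0.035 0.014 0" --pt "-0.07 0.028 0" --pt "-0.105 0.042 0" --pt "-0.14 0.056 0" --pt "-0.175 0.07 0" --spin '[0,0,0,0,0]' --grip '[0,0,0,0,0]'

```text
time_s: 1.63
tcp_pos: [0.4821, -0.344, 0.21]
ee_rot: [[-0.933, -0.359, 0.0], [-0.359, 0.933, -0.0], [-0.0, -0.0, -1.0]]
wrist_force: [0.1, -1.0, 0.6]
gripper_width: 0.998
gripper_force: 0.0
```

servo_tool --pt "-0.035 0.014 0" --pt "-0.07 0.028 0" --pt "-0.1 0.041 0" --pt "-0.125 0.05 0" --pt "-0.135 0.055 0" --spin '[0,0,0,0,0]' --grip '[0,0,0,0,0]'

```text
time_s: 2.05
tcp_pos: [0.5897, -0.2433, 0.2093]
ee_rot: [[-0.932, -0.361, 0.001], [-0.361, 0.932, -0.0], [-0.001, -0.0, -1.0]]
wrist_force: [-0.6, -1.2, -0.2]
gripper_width: 1.0
gripper_force: 0.0
```

```bash
cat >> m.py <<'E'
def wrist():
    s=sense();c=capture("wrist");H=np.array(c["hand_eye"])
    R=np.array(s["ee_rot"]);Rw=R@H[:3,:3];tw=R@H[:3,3]+s["tcp_pos"]
    c["R"]=Rw.T;c["t"]=-Rw.T@tw;return s,c
E
python3 - <<'E'
from m import *
s,c=wrist();cv2.imwrite("pics/w1.png",c["pixels"]);print(s["tcp_pos"],c["hand_eye"])
meas(c,(.587,-.246),None)
E
```

```text
[ 0.58972845 -0.2433098   0.20929246] [[ 9.57885241e-04 -9.54433103e-01 -2.98423416e-01  8.27733031e-02]
 [ 9.99999457e-01  1.03694405e-03 -1.06590196e-04  6.62678797e-05]
 [ 4.11181598e-04 -2.98423151e-01  9.54433577e-01 -1.73869559e-01]
 [ 0.00000000e+00  0.00000000e+00  0.00000000e+00  1.00000000e+00]]
hub [ 0.5872 -0.2472  0.0267] zmed 0.0288 slot [ 0.5862 -0.2476] 23.997972028003886 [0.00512521 0.01033202] ((0.5877288579940796, -0.24932608008384705), (0.03836173564195633, 0.022190406918525696), 23.622058868408203) 889
```

View pics/w1.png

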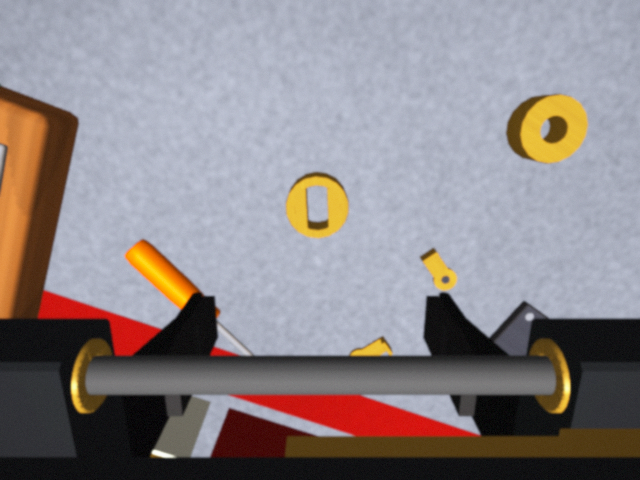

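The wrist view shows the slotted hub at (317,205), centred between the jaws with its slot nearly along tool x. The round-bore hub is well clear at (547,128).

servo_tool --pt "0.0 -0.001 0.02" --pt "0.001 -0.001 0.05" --pt "0.001 -0.001 0.08" --pt "0.001 -0.001 0.105" --pt "0.001 -0.001 0.12" --spin '[0,-1,-2,-3,-3]' --grip '[0,0,0,0,0]'

```text
time_s: 2.52
tcp_pos: [0.584, -0.2473, 0.0865]
ee_rot: [[-0.914, -0.406, -0.005], [-0.406, 0.914, 0.001], [0.004, 0.003, -1.0]]
wrist_force: [-0.9, 0.5, 0.0]
gripper_width: 0.997
gripper_force: 0.0
```

servo_tool --pt "0 0 0.0" --pt "0 0 0.0" --pt "0 0 0" --pt "0 0 0" --pt "0 0 0" --spin '[0,0,0,0,0]' --grip '[0,0,0,0,0]'

```text
time_s: 2.93
tcp_pos: [0.5875, -0.2474, 0.0914]
ee_rot: [[-0.913, -0.407, 0.003], [-0.407, 0.913, -0.001], [-0.002, -0.002, -1.0]]
wrist_force: [0.0, 0.7, -1.3]
gripper_width: 0.999
gripper_force: 0.0
```

```bash
python3 - <<'E'
from m import *
s,c=wrist();print(s["tcp_pos"],s["ee_rot"])
meas(c,(.587,-.246),None)
meas(capture("scene"),None,(.511,.225))
# heights around the gauge
c=capture("scene");X=world(c,U,V);d=np.hypot(X[...,0]-.511,X[...,1]-.225);m=(c["depth"]>0)&(d<.15)&(d>.07)&(X[...,2]>.02)
print(len(X[m]), X[m].min(0) if m.any() else 0, X[m].max(0) if m.any() else 0)
E
```

```text
[ 0.5874533  -0.24738093  0.09140004] [[-9.13463073e-01 -4.06910525e-01  3.00632152e-03]
 [-4.06914048e-01  9.13466224e-01 -6.43824451e-04]
 [-2.48419422e-03 -1.81142432e-03 -9.99995274e-01]]
hub [ 0.5869 -0.2473  0.0267] zmed 0.0287 slot [ 0.5857 -0.2478] 23.107587535988472 [0.00512624 0.01025002] ((0.5854406356811523, -0.24539941549301147), (0.03685567528009415, 0.029656697064638138), 16.11861228942871) 1778
post [0.5145 0.2271 0.0304] 162.6685819595372 [0.00293155 0.009082  ] 0.0354 194 rect ((0.5113882422447205, 0.22678601741790771), (0.01046315860003233, 0.032514721155166626), 75.21382141113281)
plate ((0.5112473964691162, 0.226714089512825), (0.09123638272285461, 0.09266648441553116), 75.92462921142578) 0.011888009500253205
1145 [0.61904802 0.2015059  0.02000797] [0.66051514 0.30156255 0.03843525]
```

servo_tool --pt "0 0 0.015" --pt "0 0 0.033" --pt "0 0 0.047" --pt "0 0 0.055" --pt "0 0 0.059" --spin '[0,0,0,0,0]' --grip '[0,0,0,0,0]'

```text
time_s: 3.5
tcp_pos: [0.586, -0.2469, 0.0295]
ee_rot: [[-0.913, -0.407, -0.002], [-0.407, 0.913, 0.0], [0.002, 0.001, -1.0]]
wrist_force: [0.3, 0.2, 0.7]
gripper_width: 1.002
gripper_force: 0.0
```

servo_tool --pt "0 0 0" --pt "0 0 0" --pt "0 0 0" --pt "0 0 0" --pt "0 0 0" --spin '[0,0,0,0,0]' --grip '[0,0.3,0.6,1,1]'

```text
time_s: 3.92
tcp_pos: [0.5871, -0.2471, 0.0315]
ee_rot: [[-0.913, -0.407, 0.001], [-0.407, 0.913, -0.0], [-0.001, -0.001, -1.0]]
wrist_force: [0.4, -0.9, 0.5]
gripper_width: 0.782
gripper_force: 0.0
```

servo_tool --pt "0 0 0" --pt "0 0 0" --pt "0 0 0" --pt "0 0 0" --pt "0 0 0" --spin '[0,0,0,0,0]' --grip '[1,1,1,1,1]'

```text
time_s: 4.33
tcp_pos: [0.5866, -0.247, 0.0306]
ee_rot: [[-0.913, -0.407, 0.0], [-0.407, 0.913, 0.0], [-0.0, 0.0, -1.0]]
wrist_force: [0.2, -0.1, -0.2]
gripper_width: 0.4
gripper_force: 0.0
```

The opening has gone below the 54 mm hub with no force, so I'm stopping to look.

```bash
python3 - <<'E'
from m import *
s,c=wrist();w=c["pixels"];print(s["time_s"],s["gripper_width"],s["gripper_force"])
c=capture("side");cv2.imwrite("pics/s2.png",np.hstack([cv2.resize(w,(400,300)),cv2.resize(c["pixels"][80:260,220:460],(400,300))]))
print([(r["point"],r["conf"]) for r in tip_of("hub","side")])
E
```

```text
4.3333 0.39967865197027264 0.0
[([0.5939, -0.2484, -0.0006], 0.68)]
```

View pics/s2.png

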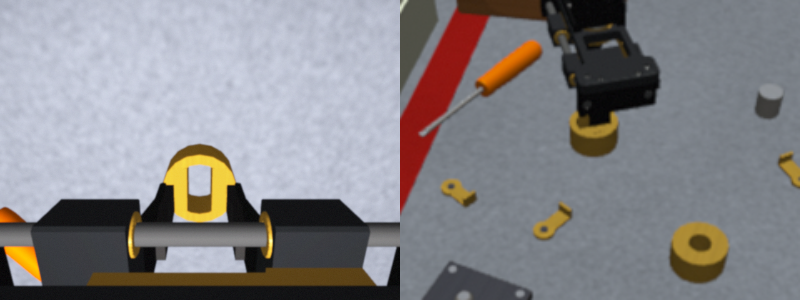

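The hub still stands between the jaws: left half at (200,185), fingers on either side. The opening may not be linear in width, so I'm letting the fingers close further.

servo_tool --pt "0 0 0" --pt "0 0 0" --pt "0 0 0" --pt "0 0 0" --pt "0 0 0" --spin '[0,0,0,0,0]' --grip '[1,1,1,1,1]'

```text
time_s: 4.9
tcp_pos: [0.5866, -0.247, 0.0307]
ee_rot: [[-0.913, -0.407, 0.0], [-0.407, 0.913, 0.0], [-0.0, -0.0, -1.0]]
wrist_force: [-0.0, 0.1, 0.2]
gripper_width: 0.009
gripper_force: 0.0
```

```bash
python3 - <<'E'
from m import *
s,c=wrist();w=c["pixels"]
X=world(c,U,V)
c=capture("side");cv2.imwrite("pics/s3.png",np.hstack([cv2.resize(w,(400,300)),cv2.resize(c["pixels"][80:260,220:460],(400,300))]))
print([(r["point"],r["conf"]) for r in tip_of("hub","side")],s["gripper_width"],s["gripper_force"],s["tcp_pos"])
E
```

```text
[([0.5942, -0.2451, -0.0009], 0.66)] 0.008786114870662443 0.0 [ 0.58664472 -0.24701329  0.03065959]
```

View pics/s3.png

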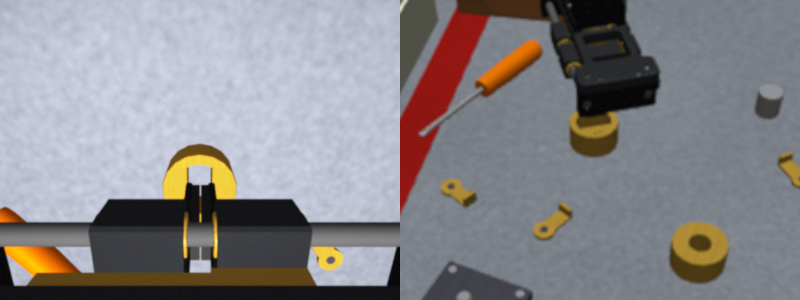

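The fingers shut above the hub, which hasn't moved, so the fingertips are not where the stated overhang puts them. I'll measure where they really are.

```bash
python3 - <<'E'
from m import *
s,c=wrist();R=np.array(s["ee_rot"]);X=world(c,U,V);T=(X-s["tcp_pos"])@R
m=(c["depth"]>0)&(c["pixels"].max(2)<70)&(abs(T[...,1])<.04)&(abs(T[...,0])<.03)
P=T[m];print("wrist: tool z of dark px near axis",len(P),np.percentile(P[:,2],[50,90,97,99,100]).round(4))
for u,v in((386,372),(412,372),(386,385),(412,385),(386,395),(412,395)):print(u,v,T[v,u].round(4),c["pixels"][v,u])
for n in("side","scene"):
    c=capture(n);X=world(c,U,V);T=(X-s["tcp_pos"])@R
    m=(c["depth"]>0)&(c["pixels"].max(2)<70)&(abs(T[...,1])<.025)&(abs(T[...,0])<.025)&(X[...,2]>.005)
    P=T[m];print(n,len(P),np.percentile(P[:,2],[50,90,97,99,100]).round(4) if len(P) else 0)
    meas(c,(.587,-.247),None)
    print({k:np.round(s[k],3).tolist() for k in("joints","gripper_width","wrist_force")})
E
```

```text
wrist: tool z of dark px near axis 21166 [-0.113  -0.0508 -0.0254 -0.0163  0.0323]
386 372 [ 0.0364  0.0123 -0.1049] [63 60 59]
412 372 [ 0.037   0.0169 -0.1059] [68 62 56]
386 385 [ 0.0338  0.0124 -0.1053] [69 63 62]
412 385 [ 0.0345  0.017  -0.1063] [66 61 62]
386 395 [ 0.031   0.0126 -0.1045] [71 65 65]
412 395 [ 0.0311  0.0176 -0.1045] [68 62 63]
side 1440 [-0.1379 -0.1078  0.0017  0.0157  0.0247]
hub [ 0.5861 -0.2468  0.0263] zmed 0.0305 slot [ 0.5884 -0.2528] 43.77181804636564 [0.0082111  0.00975402] ((0.5895251631736755, -0.25188982486724854), (0.03888516500592232, 0.030794791877269745), 37.51644515991211) 154
{'joints': [-8.296, 32.765, -9.849, -0.0, -47.384, -57.69], 'gripper_width': 0.004, 'wrist_force': [0.293, -1.079, -0.433]}
scene 1492 [-0.1318 -0.0342 -0.0198 -0.0154  0.0194]
hub [ 0.5879 -0.2444  0.0266] zmed 0.0294 slot [ 0.5862 -0.2478] 40.193745846710584 [0.00620177 0.01126901] ((0.5876391530036926, -0.24751341342926025), (0.03884466737508774, 0.02798926830291748), 38.506141662597656) 207
{'joints': [-8.296, 32.765, -9.849, -0.0, -47.384, -57.69], 'gripper_width': 0.004, 'wrist_force': [0.293, -1.079, -0.433]}
```

```bash
python3 - <<'E'
from m import *
s,c=wrist();R=np.array(s["ee_rot"]);X=world(c,U,V);T=(X-s["tcp_pos"])@R
for u in(308,333):
  for v in range(288,325,4):print(u,v,T[v,u].round(4),c["pixels"][v,u])
cv2.imwrite("pics/w4.png",cv2.resize(c["pixels"][210:350,230:410],None,fx=3,fy=3))
c=capture("side");X=world(c,U,V);T=(X-s["tcp_pos"])@R
cv2.imwrite("pics/s4.png",cv2.resize(c["pixels"][110:180,300:400],None,fx=5,fy=5))
E
```

```text
308 288 [-0.0052 -0.0062  0.0315] [217 201 196]
308 292 [-0.0068 -0.0062  0.03  ] [202 186 179]
308 296 [ 0.0112 -0.0048 -0.0149] [64 58 57]
308 300 [ 0.0104 -0.0048 -0.017 ] [14 15 17]
308 304 [ 0.0099 -0.0047 -0.0196] [13 13 15]
308 308 [ 0.01   -0.0046 -0.0234] [15 15 13]
308 312 [ 0.0095 -0.0045 -0.0259] [15 17 16]
308 316 [ 0.0099 -0.0044 -0.0299] [19 20 21]
308 320 [ 0.0098 -0.0043 -0.033 ] [14 15 15]
308 324 [ 0.0098 -0.0043 -0.0361] [20 17 18]
333 288 [-0.0052  0.0067  0.0315] [222 206 201]
333 292 [-0.0074  0.0067  0.0314] [193 178 172]
333 296 [ 0.0117  0.0052 -0.0161] [49 43 42]
333 300 [ 0.0102  0.0052 -0.0165] [12 11 10]
333 304 [ 0.0097  0.0051 -0.0193] [16 15 18]
333 308 [ 0.0097  0.005  -0.0229] [12  9 11]
333 312 [ 0.0099  0.0049 -0.0267] [16 18 18]
333 316 [ 0.0099  0.0048 -0.03  ] [17 16 19]
333 320 [ 0.0096  0.0048 -0.0326] [19 18 18]
333 324 [ 0.0097  0.0047 -0.0359] [15 18 16]
```

View pics/w4.png

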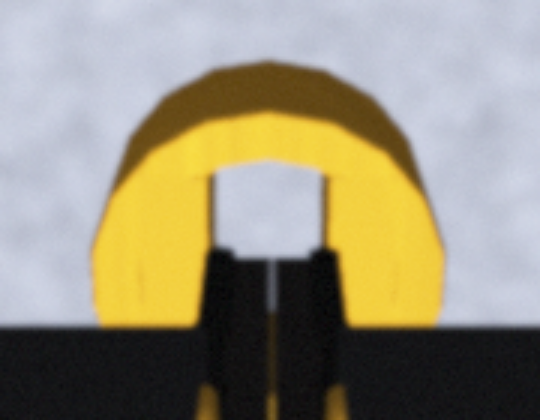

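View pics/s4.png

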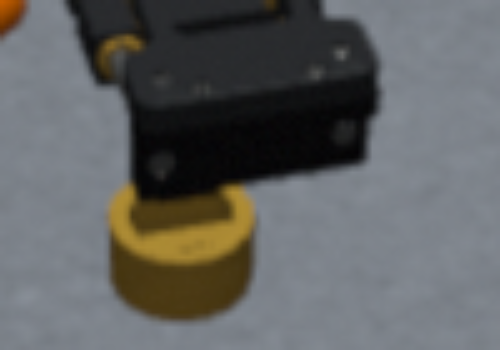

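Close-ups: in the wrist crop the shut fingertips end at about (270,255), over the slot. In the side crop they sit above the hub top at about (180,195). Depth puts the tips at tool z ≈ -0.015 rather than +0.025, so the true tips are 40 mm shorter than stated, still centred in x and y. I'll open, then go 40 mm lower.

servo_tool --pt "0 0 0" --pt "0 0 0" --pt "0 0 0" --pt "0 0 0" --pt "0 0 0" --spin '[0,0,0,0,0]' --grip '[0,0,0,0,0]'

```text
time_s: 5.72
tcp_pos: [0.5866, -0.247, 0.0306]
ee_rot: [[-0.913, -0.407, -0.0], [-0.407, 0.913, 0.0], [0.0, 0.0, -1.0]]
wrist_force: [-0.6, 0.2, 0.1]
gripper_width: 0.3
gripper_force: 0.0
```

servo_tool --pt "0 0 0" --pt "0 0 0" --pt "0 0 0" --pt "0 0 0" --pt "0 0 0" --spin '[0,0,0,0,0]' --grip '[0,0,0,0,0]'

```text
time_s: 6.13
tcp_pos: [0.5866, -0.247, 0.0306]
ee_rot: [[-0.913, -0.407, -0.0], [-0.407, 0.913, 0.0], [0.0, 0.0, -1.0]]
wrist_force: [-0.2, -0.7, 0.2]
gripper_width: 0.68
gripper_force: 0.0
```

servo_tool --pt "0 0 0" --pt "0 0 0" --pt "0 0 0" --pt "0 0 0" --pt "0 0 0" --spin '[0,0,0,0,0]' --grip '[0,0,0,0,0]'

```text
time_s: 6.55
tcp_pos: [0.5866, -0.247, 0.0307]
ee_rot: [[-0.913, -0.407, 0.0], [-0.407, 0.913, -0.0], [0.0, -0.0, -1.0]]
wrist_force: [-0.0, -0.5, 0.7]
gripper_width: 0.984
gripper_force: 0.0
```

servo_tool --pt "0 0 0.006" --pt "0 0 0.013" --pt "0 0 0.02" --pt "0 0 0.025" --pt "0 0 0.028" --spin '[0,0,0,0,0]' --grip '[0,0,0,0,0]'

```text
time_s: 6.97
tcp_pos: [0.5858, -0.2469, 0.0011]
ee_rot: [[-0.914, -0.407, -0.002], [-0.407, 0.914, 0.0], [0.002, 0.001, -1.0]]
wrist_force: [-0.4, 0.0, -0.8]
gripper_width: 0.999
gripper_force: 0.0
```

servo_tool --pt "0 0 0.003" --pt "0 0 0.006" --pt "0 0 0.008" --pt "0 0 0.009" --pt "0 0 0.01" --spin '[0,0,0,0,0]' --grip '[0,0,0,0,0.5]'

```text
time_s: 7.38
tcp_pos: [0.5868, -0.247, -0.0074]
ee_rot: [[-0.913, -0.407, 0.0], [-0.407, 0.913, -0.0], [-0.0, -0.0, -1.0]]
wrist_force: [-0.1, -0.6, 0.4]
gripper_width: 0.972
gripper_force: 0.0
```

servo_tool --pt "0 0 0" --pt "0 0 0" --pt "0 0 0" --pt "0 0 0" --pt "0 0 0" --spin '[0,0,0,0,0]' --grip '[1,1,1,1,1]'

```text
time_s: 7.8
tcp_pos: [0.5868, -0.2471, -0.0071]
ee_rot: [[-0.913, -0.407, 0.001], [-0.407, 0.913, -0.0], [-0.0, -0.0, -1.0]]
wrist_force: [0.3, -1.6, 0.9]
gripper_width: 0.627
gripper_force: 2.4
```

servo_tool --pt "0 0 0" --pt "0 0 0" --pt "0 0 0" --pt "0 0 0" --pt "0 0 0" --spin '[0,0,0,0,0]' --grip '[1,1,1,1,1]'

```text
time_s: 8.22
tcp_pos: [0.5868, -0.2471, -0.0072]
ee_rot: [[-0.913, -0.407, 0.0], [-0.407, 0.913, -0.0], [-0.0, -0.0, -1.0]]
wrist_force: [0.2, -0.6, 1.7]
gripper_width: 0.621
gripper_force: 30.0
```

Gripped: 54 mm opening, 30 N. Lifting.

servo_tool --pt "0 0 -0.01" --pt "0 0 -0.03" --pt "0 0 -0.06" --pt "0 0 -0.09" --pt "0 0 -0.11" --spin '[0,0,0,0,0]' --grip '[1,1,1,1,1]'

```text
time_s: 8.63
tcp_pos: [0.5869, -0.2471, 0.1053]
ee_rot: [[-0.913, -0.407, 0.002], [-0.407, 0.913, -0.001], [-0.001, -0.001, -1.0]]
wrist_force: [1.0, -0.8, -2.6]
gripper_width: 0.62
gripper_force: 30.0
```

servo_tool --pt "-0.003 0.01 -0.01" --pt "-0.01 0.036 -0.01" --pt "-0.018 0.067 -0.01" --pt "-0.026 0.098 -0.01" --pt "-0.034 0.129 -0.01" --spin '[0,0,0,0,0]' --grip '[1,1,1,1,1]'

```text
time_s: 9.05
tcp_pos: [0.5631, -0.1135, 0.1115]
ee_rot: [[-0.914, -0.406, -0.003], [-0.406, 0.914, 0.001], [0.003, 0.002, -1.0]]
wrist_force: [0.1, -0.0, -3.3]
gripper_width: 0.623
gripper_force: 30.0
```

servo_tool --pt "-0.009 0.033 0" --pt "-0.018 0.066 0" --pt "-0.026 0.099 0" --pt "-0.035 0.132 0" --pt "-0.044 0.165 0" --spin '[0,0,0,0,0]' --grip '[1,1,1,1,1]'

```text
time_s: 9.47
tcp_pos: [0.5359, 0.055, 0.1117]
ee_rot: [[-0.914, -0.407, -0.003], [-0.407, 0.914, -0.0], [0.003, 0.001, -1.0]]
wrist_force: [0.8, 0.2, -3.3]
gripper_width: 0.619
gripper_force: 30.0
```

servo_tool --pt "-0.009 0.033 0" --pt "-0.018 0.066 0" --pt "-0.026 0.099 0" --pt "-0.035 0.13 0" --pt "-0.041 0.155 0" --spin '[0,0,0,0,0]' --grip '[1,1,1,1,1]'

```text
time_s: 9.88
tcp_pos: [0.5106, 0.2137, 0.1117]
ee_rot: [[-0.913, -0.408, -0.002], [-0.408, 0.913, -0.001], [0.002, 0.0, -1.0]]
wrist_force: [0.8, 0.6, -2.7]
gripper_width: 0.623
gripper_force: 30.0
```

servo_tool --pt "-0.003 0.011 0" --pt "-0.004 0.013 0" --pt "-0.004 0.013 0" --pt "-0.004 0.013 0" --pt "-0.004 0.013 0" --spin '[3,9,16,23,30]' --grip '[1,1,1,1,1]'

```text
time_s: 10.3
tcp_pos: [0.5091, 0.225, 0.1114]
ee_rot: [[-0.994, 0.11, -0.003], [0.11, 0.994, -0.001], [0.003, -0.002, -1.0]]
wrist_force: [1.1, -0.5, -3.9]
gripper_width: 0.619
gripper_force: 30.0
```

servo_tool --pt "0 0 0" --pt "0 0 0" --pt "0 0 0" --pt "0 0 0" --pt "0 0 0" --spin '[5,8,8,8,8]' --grip '[1,1,1,1,1]'

```text
time_s: 10.72
tcp_pos: [0.5102, 0.2249, 0.1121]
ee_rot: [[-0.971, 0.24, -0.001], [0.24, 0.971, -0.001], [0.001, -0.001, -1.0]]
wrist_force: [-0.2, -0.2, -2.7]
gripper_width: 0.621
gripper_force: 30.0
```

```bash
python3 - <<'E'
from m import *
s,c=wrist();R=np.array(s["ee_rot"]);X=world(c,U,V);w=c["pixels"].copy()
print(s["tcp_pos"])
zt=s["tcp_pos"][2]+.0372
hsv=cv2.cvtColor(w,cv2.COLOR_BGR2HSV);br=(hsv[...,0]>15)&(hsv[...,0]<32)&(hsv[...,1]>110)
P=X[br&(c["depth"]>0)&(abs(X[...,2]-zt)<.01)&(np.hypot(X[...,0]-.51,X[...,1]-.225)<.04)]
print(len(P),np.median(P[:,2]),zt)
h=cv2.convexHull(P[:,:2].astype(np.float32))[:,0]
print("rim pts extents",h.min(0),h.max(0), least_squares(lambda q:np.hypot(*(h-q[:2]).T)-.027,[.51,.225],loss="soft_l1",f_scale=.001).x)
m=(c["depth"]>0)&(abs(X[...,2]-.012)<.004)&(np.hypot(X[...,0]-.511,X[...,1]-.225)<.075)
print("plate wrist",m.sum(),cv2.minAreaRect(X[m][:,:2].astype(np.float32)))
m=(c["depth"]>0)&(X[...,2]>.02)&(X[...,2]<.04)&(np.hypot(X[...,0]-.511,X[...,1]-.225)<.03)
print("post px",m.sum(),X[m].mean(0) if m.any() else 0)
c=capture("side");sd=c["pixels"]
c2=capture("scene")["pixels"]
cv2.imwrite("pics/a5.png",np.hstack([cv2.resize(w[150:450,120:520],(400,300)),cv2.resize(sd[300:480,220:460],(400,300))]))
E
```

```text
[0.51020715 0.22489978 0.11214236]
8275 0.14792225767845393 0.14934236488767944
rim pts extents [0.48326892 0.19121474] [0.53721505 0.26200834] [0.51018263 0.22527757]
plate wrist 12270 ((0.5102428197860718, 0.2248612344264984), (0.09026549756526947, 0.08946770429611206), 76.25223541259766)
post px 512 [0.50370875 0.22643148 0.03062704]
```

View pics/a5.png

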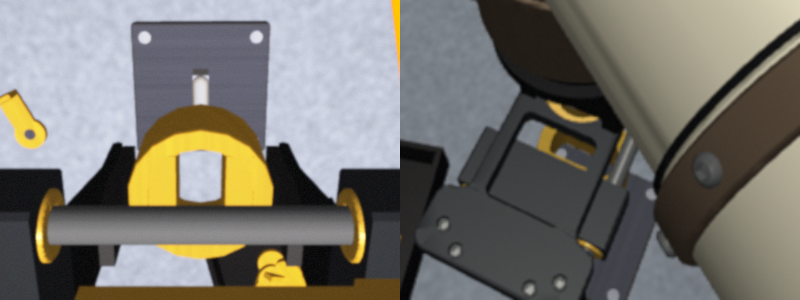

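The wrist half shows the hub at (200,190), its slot in line with the post at (200,85). Measured hub and plate centres agree within 1 mm. Lowering.

servo_tool --pt "0 0 0.01" --pt "0 0 0.027" --pt "0 0 0.045" --pt "0 0 0.059" --pt "0 0 0.066" --spin '[0,0,0,0,0]' --grip '[1,1,1,1,1]'

```text
time_s: 11.28
tcp_pos: [0.5095, 0.224, 0.044]
ee_rot: [[-0.97, 0.242, -0.004], [0.242, 0.97, -0.002], [0.003, -0.003, -1.0]]
wrist_force: [0.2, 0.3, -3.1]
gripper_width: 0.622
gripper_force: 30.0
```

servo_tool --pt "0 0 0.002" --pt "0 0 0.005" --pt "0 0 0.01" --pt "0 0 0.015" --pt "0 0 0.019" --spin '[0,0,0,0,0]' --grip '[1,1,1,1,1]'

```text
time_s: 11.7
tcp_pos: [0.5112, 0.2252, 0.0277]
ee_rot: [[-0.97, 0.242, 0.001], [0.242, 0.97, 0.001], [-0.0, 0.001, -1.0]]
wrist_force: [-0.5, 0.6, -3.7]
gripper_width: 0.623
gripper_force: 30.0
```

servo_tool --pt "0 0 0.004" --pt "0 0 0.008" --pt "0 0 0.012" --pt "0 0 0.015" --pt "0 0 0.017" --spin '[0,0,0,0,0]' --grip '[1,1,1,1,1]'

```text
time_s: 12.12
tcp_pos: [0.5108, 0.2249, 0.0101]
ee_rot: [[-0.97, 0.242, -0.0], [0.242, 0.97, -0.0], [0.0, -0.0, -1.0]]
wrist_force: [0.3, 0.2, -4.0]
gripper_width: 0.617
gripper_force: 30.0
```

servo_tool --pt "0 0 0.001" --pt "0 0 0.002" --pt "0 0 0.003" --pt "0 0 0.004" --pt "0 0 0.005" --spin '[0,0,0,0,0]' --grip '[1,1,1,1,1]'

```text
time_s: 12.53
tcp_pos: [0.5111, 0.2251, 0.0057]
ee_rot: [[-0.97, 0.242, 0.0], [0.242, 0.97, 0.0], [-0.0, 0.0, -1.0]]
wrist_force: [0.9, 0.4, -4.1]
gripper_width: 0.62
gripper_force: 30.0
```

servo_tool --pt "0 0 0" --pt "0 0 0" --pt "0 0 0" --pt "0 0 0" --pt "0 0 0" --spin '[0,0,0,0,0]' --grip '[1,1,1,1,1]'

```text
time_s: 12.95
tcp_pos: [0.511, 0.225, 0.0057]
ee_rot: [[-0.97, 0.242, 0.0], [0.242, 0.97, 0.0], [-0.0, 0.0, -1.0]]
wrist_force: [-0.8, 0.2, -3.3]
gripper_width: 0.619
gripper_force: 30.0
```

Less than 1 mm remains and the wrist still carries the weight, so one more small step down before release.

servo_tool --pt "0 0 0.0005" --pt "0 0 0.001" --pt "0 0 0.001" --pt "0 0 0.001" --pt "0 0 0.001" --spin '[0,0,0,0,0]' --grip '[1,1,1,1,1]'

```text
time_s: 13.37
tcp_pos: [0.511, 0.2251, 0.0048]
ee_rot: [[-0.97, 0.242, 0.0], [0.242, 0.97, 0.0], [-0.0, 0.0, -1.0]]
wrist_force: [-1.0, 0.3, -1.8]
gripper_width: 0.619
gripper_force: 30.0
```

Part of the weight is now on the plate. Releasing and backing off straight up.

servo_tool --pt "0 0 0" --pt "0 0 0" --pt "0 0 0" --pt "0 0 0" --pt "0 0 0" --spin '[0,0,0,0,0]' --grip '[0.3,0.2,0,0,0]'

```text
time_s: 13.78
tcp_pos: [0.5112, 0.2252, 0.0049]
ee_rot: [[-0.97, 0.242, 0.001], [0.242, 0.97, 0.0], [-0.0, 0.0, -1.0]]
wrist_force: [0.2, -0.2, -0.1]
gripper_width: 0.912
gripper_force: 0.0
```

servo_tool --pt "0 0 0" --pt "0 0 0" --pt "0 0 0" --pt "0 0 0" --pt "0 0 0" --spin '[0,0,0,0,0]' --grip '[0,0,0,0,0]'

```text
time_s: 14.2
tcp_pos: [0.511, 0.225, 0.0047]
ee_rot: [[-0.97, 0.242, 0.0], [0.242, 0.97, 0.0], [-0.0, 0.0, -1.0]]
wrist_force: [0.2, 0.1, -0.8]
gripper_width: 0.997
gripper_force: 0.0
```

servo_tool --pt "0 0 -0.005" --pt "0 0 -0.015" --pt "0 0 -0.035" --pt "0 0 -0.06" --pt "0 0 -0.09" --spin '[0,0,0,0,0]' --grip '[0,0,0,0,0]'

```text
time_s: 14.62
tcp_pos: [0.5102, 0.2245, 0.0953]
ee_rot: [[-0.97, 0.242, -0.002], [0.242, 0.97, -0.001], [0.002, -0.002, -1.0]]
wrist_force: [1.0, 0.7, 0.1]
gripper_width: 0.998
gripper_force: 0.0
```

servo_tool --pt "0 0 -0.03" --pt "0 0 -0.05" --pt "0 0 -0.06" --pt "0 0 -0.06" --pt "0 0 -0.06" --spin '[0,0,0,0,0]' --grip '[0,0,0,0,0]'

```text
time_s: 15.03
tcp_pos: [0.5105, 0.2249, 0.1546]
ee_rot: [[-0.97, 0.242, -0.0], [0.242, 0.97, 0.001], [0.0, 0.0, -1.0]]
wrist_force: [-0.4, -0.5, -1.5]
gripper_width: 1.0
gripper_force: 0.0
```

```bash
python3 - <<'E'
from m import *
s,c=wrist();X=world(c,U,V)
m=(c["depth"]>0)&(abs(X[...,2]-.042)<.005)&(np.hypot(X[...,0]-.511,X[...,1]-.225)<.04);P=X[m]
h=cv2.convexHull(P[:,:2].astype(np.float32))[:,0]
print(s["time_s"],"top z",np.percentile(P[:,2],[5,50,95]),least_squares(lambda q:np.hypot(*(h-q[:2]).T)-q[2],[.511,.225,.027]).x)
A=np.c_[P[:,:2],np.ones(len(P))];print("tilt",np.linalg.lstsq(A,P[:,2],rcond=None)[0][:2])
cv2.imwrite("pics/f.png",c["pixels"])
capture("scene");print([(r["point"],r["conf"]) for r in tip_of("plain_hub","scene")])
E
```

```text
15.0333 top z [0.03927748 0.04076456 0.04190098] [0.51118362 0.22497791 0.02668545]
tilt [0.00185229 0.00014143]
[([0.4603, -0.0887, -0.0009], 0.63), ([0.5121, 0.2264, 0.0103], 0.32)]
```

View pics/f.png

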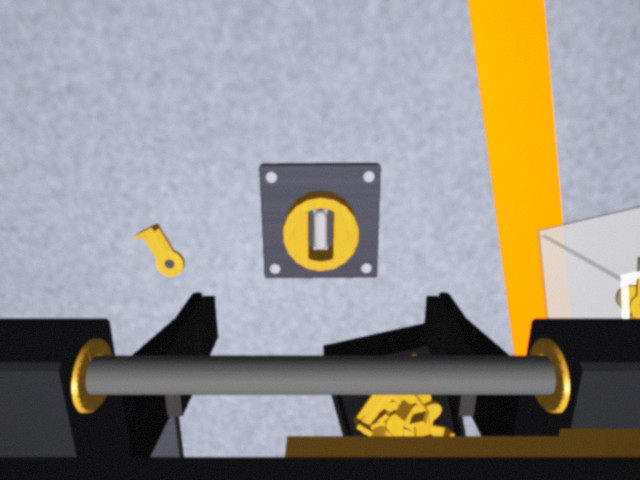

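The hub sits flat on the plate at (320,232) with the post centred in its slot. Its top is at 0.041 m with no tilt, and the round-bore hub hasn't moved.

```bash
python3 -c "
from station import *
print(finish_job())"
```

```text
the job is handed in; nothing more can be done
None
```

The slotted hub was lowered over the flat-sided post, sits flat on the gauge and is released, with the round-bore hub untouched and the job handed in at about 15 s; the first grasp closed above the hub because the fingertips sit about 40 mm shorter than the interface states.

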